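# Seat the spare blade in the sample trimmer's holder

## Task

Pick the spare trimmer blade up off the rubber pad and lay it flat on the bed of the blade holder, its notch over the locating pin and its notched back edge flush against the fence along its whole length, then let go. The pin is set by hand and its place along the fence is not known exactly, so feel for it gently and never force the blade against the holder. Leave the other things on the bench where they are.

Things in the scene. Friction and masses are not known exactly. Their poses are not given: they have to be found in the camera images.
- blade: Loose flat steel blade, about 0.24 kg: 45 mm along its x, 100 mm along its y, 6 mm thick; origin at the centre of its underside, z up. Straight back edge at x = +22.5 mm with an open square notch through its middle, 10 mm wide (y -5 to +5 mm), 12 mm deep (x 10.5 to 22.5 mm). Front edge at x = -22.5 mm is bevelled. A black grip bar stands on its middle.
- blade_back (a point): Middle of the blade's back edge at the underside (blade x = +22.5 mm, y = 0): the middle of the notch's mouth. Axes as the blade's.
- holder: Fixed grey block 110 mm along its x, 190 mm along its y, origin at the centre of its underside, z up. Flat aluminium bed on top, 30 mm above the origin, 184 mm long in y, from x = -50 mm to the fence, a straight dark bar along y. One round upright steel pin, 8 mm diameter, 9 mm tall, stands on the bed just in front of the fence. All rigid; friction about 0.6.
- fence_mid (a point): Point on the fence's face at mid-length, at bed height (holder x = +30 mm, y = 0, z = 30 mm), axes as the holder's. The face looks to -x; the fence stands 7 mm above the bed. The blade is pushed home towards +x: stopped by the pin, its back edge is 10 mm short of the face; with the notch over the pin it reaches the face.
- pad: Fixed dark grey rubber pad 150 x 170 x 4 mm on which the blade lies at the start; origin at the centre of its underside.
- weight: Small loose brass cylinder, 20 mm diameter, 24 mm tall, standing on the pad; leave alone. Origin at the centre of its underside.
- can: Drinks can, 66 mm diameter, 122 mm tall, standing loose on the bench; leave alone. Origin at the centre of its underside.
- jar_a: White jar, 48 mm diameter, 75 mm tall, loose; leave alone. Origin at the centre of its underside.
- jar_b: White jar, 48 mm diameter, 75 mm tall, loose; leave alone. Origin at the centre of its underside.
- beaker: Glass beaker, 64 mm diameter, 70 mm tall, loose; leave alone. Origin at the centre of its underside.
- driver: Screwdriver 170 mm long lying loose on the bench; leave alone.
- notebook: Green notebook 110 x 150 x 12 mm lying on the bench; leave alone. Origin at the centre of its underside.
- blade_grip (a point): Top centre of the blade's grip bar, 36 mm above the underside. The bar is 12 mm along x, 40 mm along y and stands 30 mm above the blade's top face. Grip it across its 12 mm with the fingertips 8 to 12 mm above the blade's top face, so that they pass over fence and pin. Axes as the blade's.
- pin_slot (a point): Middle of the short dark slot in the bed in which the pin is set (holder x = +24 mm, y = 0, z = 30 mm; axes as the holder's), NOT the pin itself: the pin's axis is at this x, but at any y from -10 to +10 mm from here, different each time and not reported; it can be seen and felt. The pin stays put under all permitted forces.
There are look-alikes about, which are no part of the job. What is shaped like the blade but orange or turquoise is not meant. Of the things that look like the holder, take the one that is farthest to the robot's left at the start.

How it is judged:
By the outcome, as a careful person would: the job done as asked, in the order asked, and still so for the second after the job is handed in, with the robot touching nothing.
It also fails if it takes over 72 s, if anything falls off the work surface, if the arm or the gripper's body presses on something with over 40 N, if the wrist force passes 120 N, or if a joint passes its speed limit or range.

## Robot

A 7-joint arm with a two-finger parallel gripper is mounted at the origin on the work surface. World frame = base frame: x ahead of the robot, y to its left, z up, the work surface at z = 0. Lengths are in m, angles in degrees, forces in N, time in s.
With the tool pointing down it reaches from about 0.425 to 0.875 m from the base axis. Payload 4.7 kg.
Tool frame: the origin (TCP) lies midway between the tips of the shut fingers; the grasp point (between the pads) lies 19 mm behind it; z points along the fingers, y is the line along which they close (so a half turn about z gives the same grasp; the last joint's range is limited). The gripper opens to 87 mm and grips with 3 to 60 N. Pads are 19 mm wide; open, the fingers measure 117 mm over their backs; the gripper's body (75 mm by 190 mm) begins 51 mm behind the grasp point.
Start: joints at [-75.739, 18.392, -4.016, 83.108, 1.295, 78.541, -3.26], TCP at [0.151, 0.632, 0.223] pointing down, gripper open.
Joint ranges: [-163.93, 163.93], [-17.29, 119.83], [-79.2, 71.16], [3.27, 140.29], [-89.18, 269.18], [5.43, 117.66], [-154.24, 154.24]. Speed limits (degrees/s): [147.25, 147.25, 180, 180, 180, 180, 180].

## Interface

Orientations are given as a 3x3 rotation matrix whose columns are the frame's x, y, z axes.
In Python, from plant import monitor, cams, workorder, nets gives the robot as it stands.
- The arm moves only by the tool apply_moves, never from a script. Its argument "targets" is a list of rows, each an object with "linear": the shift along the tool's x, y, z in m, a list of three; "roll": the turn about the tool's z in degrees; "hand": the opening, from 0 (shut) to 1 (fully open). A call has 1 to 20 rows; each row shifts and turns the commanded pose from where the row before left it, along the tool's axes as they then stand; what a row does not reach is not made up. A row lasts 1/12 s, in which the tool goes at most 41.7 mm and 7.16 degrees, less where a joint would pass 70% of its speed; a pose out of reach is approached as far as the arm can. A call with a gripper value outside its range is refused whole. The fingers move at their own pace and stop on an object; "newtons" is the grip in N (left out, the last holds). Time passes only in rows, so rows that do not move let the fingers close. It gives the time, the measured TCP pose, the force, the opening and the grip force at its end, in the units of the state.
- monitor.get_obs(): the state, without advancing time (a new reading comes with each control period).
- cams.capture(name): name is "scene" or "top" or "wrist"; returns a dict with "pixels" (384x512x3 uint8, blue, green, red), "mtx" (3x3 intrinsics, pixels), "R" (3x3) and "t" (3): a world point X has camera coordinates R X + t; the wrist camera has in their place "mount" (4x4, takes a point from camera to tool coordinates, whose origin is the TCP and whose axes are the flange's). Camera axes: x right, y down, z forward; pixel columns grow to the right and rows downward; lengths in m; the calibration is good to about 2 mm. A picture is of the moment at which its call begins: read the wrist's pose just before it. There is no depth.
- workorder.sign_off(): hands the job in; it is judged then, once.
Trained networks look in the newest picture that a camera, given by its name, has taken for a name from the list of things; names that differ only in an ending like _2 or _b are one class to them, and where a whole thing is asked for, a point or a joint stands for the part that bears it (a point fixed in the world has none). Each returns a list of dicts, best first, with "confidence" (0 to 1); they miss things now and then, are a little off and sometimes report something else, mostly with a low value. They report only what shows in the picture. A call takes as long as a camera call. They do not tell look-alikes from the thing itself.
- nets.search_frame(camera, label): "box" ([left, top, width, height] in pixels, round what is visible of it).
- nets.outline_of(camera, label): "region" (384x512 bool, what is visible of it) and "box" ([left, top, width, height] in pixels, round what is visible of it).
- nets.pinpoint(camera, label): "point" ([row, column] in pixels: a listed point, or the origin of a listed thing).
The state is a dict: "time": time; "joint_pos": joint angles; "joint_vel": joint speeds; "joint_efforts": joint torques, N m; "eef_pos": TCP position; "tool_rot": TCP orientation; "ft_force": force on the tool from outside, world axes, zero at the start; "wrist_torque": the same for the moment, N m; "gripper_width": finger opening in m; "finger_force": force on a finger pad.
Only numpy, scipy, OpenCV 4.12 (cv2) and the standard library are available. Lean on these libraries where they do the work, as an engineer would, in place of code of your own. Each camera call takes 0.05 s, during which the arm holds its last target. There are 200 camera calls.

## Working session

There is one attempt and no reset: what is moved stays moved. The work goes in short steps, Python scripts to look and compute and a tool call to move; the robot and the scene stay as the last step left them, time stands still between calls to the robot, and variables do not carry over. Pictures are saved under pics/ and viewed, at most 10 in all, crops included, and the job is handed in when it is done.

Besides the shell and the picture viewer there is one more tool, called after "Call:" by a JSON object that holds its "api" and its "payload", one argument or row to a line. apply_moves: Moves the arm, as the interface text tells. Its arguments: {"type":"object","properties":{"targets":{"type":"array"},"newtons":{"type":"number"}},"required":["targets"]}

```bash
mkdir -p pics
cat > h.py <<'E'
from plant import monitor,cams,workorder,nets
import numpy as np, cv2
def ray(c,row,col,o=None):
    d=np.linalg.inv(c['mtx'])@np.array([col,row,1.])
    if 'R' in c: R=np.array(c['R']);t=np.array(c['t']);return -R.T@t,R.T@d
    M=np.array(c['mount']);p=np.array(o['eef_pos']);T=np.array(o['tool_rot'])
    return p+T@M[:3,3],T@M[:3,:3]@d
def onz(c,row,col,z,o=None):
    p,d=ray(c,row,col,o);return p+d*(z-p[2])/d[2]
E
python3 - <<'E'
from h import *
o=monitor.get_obs();print({k:np.round(v,3).tolist() for k,v in o.items()})
P={}
for n in ['top','scene']:
    c=cams.capture(n);P[n]=c['pixels']
    print(n,np.round(c['R'],3).tolist(),np.round(c['t'],3).tolist())
    for l,z in [('blade',0.006),('blade_grip',.04),('blade_back',.004),('holder',.0),('fence_mid',.03),('pin_slot',.03),('pad',0),('weight',0)]:
        for r in nets.pinpoint(n,l)[:5]: print(n,l,round(r['confidence'],2),np.round(r['point']).tolist(),np.round(onz(c,*r['point'],z),3).tolist())
cv2.imwrite('pics/top.png',cv2.resize(P['top'],(800,600),interpolation=cv2.INTER_CUBIC))
cv2.imwrite('pics/scene.png',cv2.resize(P['scene'],(800,600),interpolation=cv2.INTER_CUBIC))
E
```

```text
{'time': 0.0, 'joint_pos': [-75.737, 18.44, -4.014, 83.174, 1.295, 78.542, -3.261], 'joint_vel': [-0.051, -0.039, -0.039, 0.1, 0.053, 0.074, 0.02], 'joint_efforts': [-0.0, -49.13, -0.404, -31.254, -0.064, 0.044, 0.0], 'eef_pos': [0.151, 0.632, 0.221], 'tool_rot': [[-0.973, 0.233, -0.0], [0.233, 0.973, -0.002], [-0.0, -0.002, -1.0]], 'ft_force': [-0.716, 0.057, -0.114], 'wrist_torque': [0.006, 0.0, -0.035], 'finger_force': 0.0, 'gripper_width': 0.087}
top [[-0.007, -1.0, 0.004], [-0.992, 0.006, -0.123], [0.123, -0.005, -0.992]] [-0.016, 0.513, 1.302]
top blade 0.84 [198.0, 205.0] [0.482, 0.148, 0.006]
top blade 0.72 [235.0, 253.0] [0.367, -0.004, 0.006]
top blade 0.63 [247.0, 200.0] [0.331, 0.16, 0.006]
top blade_grip 0.98 [235.0, 258.0] [0.364, -0.02, 0.04]
top blade_grip 0.75 [247.0, 206.0] [0.33, 0.137, 0.04]
top blade_grip 0.74 [195.0, 202.0] [0.489, 0.152, 0.04]
top blade_back 0.83 [191.0, 198.0] [0.506, 0.169, 0.004]
top blade_back 0.76 [236.0, 254.0] [0.363, -0.007, 0.004]
top blade_back 0.71 [257.0, 198.0] [0.298, 0.166, 0.004]
top holder 0.91 [288.0, 348.0] [0.2, -0.299, 0.0]
[... 939 characters left out ...]
 260.0] [0.377, -0.021, 0.04]
scene blade_back 0.88 [216.0, 317.0] [0.498, 0.166, 0.004]
scene blade_back 0.68 [179.0, 324.0] [0.314, 0.162, 0.004]
scene blade_back 0.68 [180.0, 272.0] [0.363, 0.013, 0.004]
scene holder 0.93 [140.0, 194.0] [0.186, -0.307, 0.0]
scene holder 0.88 [191.0, 182.0] [0.483, -0.223, 0.0]
scene holder 0.16 [193.0, 392.0] [0.324, 0.357, 0.0]
scene fence_mid 0.73 [190.0, 173.0] [0.524, -0.228, 0.03]
scene fence_mid 0.64 [138.0, 189.0] [0.226, -0.305, 0.03]
scene pin_slot 0.94 [135.0, 184.0] [0.216, -0.329, 0.03]
scene pin_slot 0.75 [187.0, 174.0] [0.509, -0.235, 0.03]
scene pad 0.97 [221.0, 306.0] [0.519, 0.141, 0.0]
scene weight 0.51 [237.0, 308.0] [0.581, 0.156, 0.0]
```

View pics/top.png

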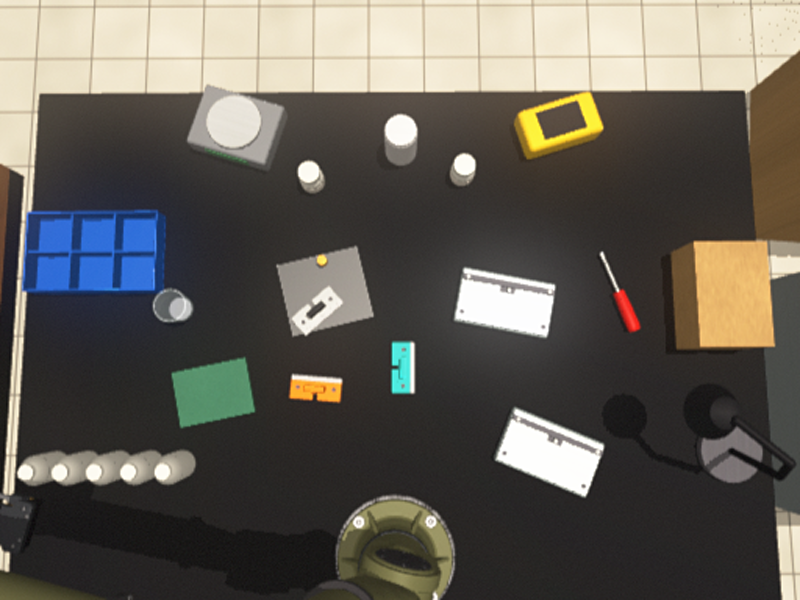

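View pics/scene.png

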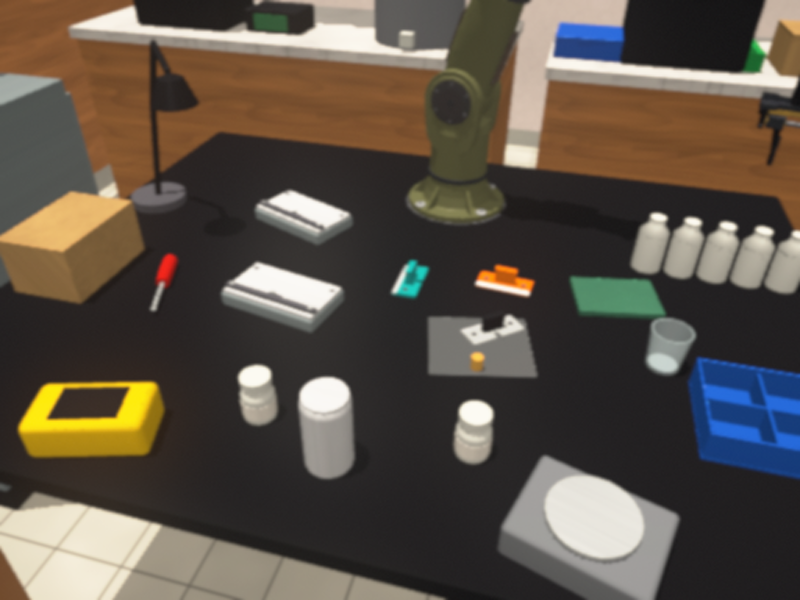

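The top view shows the steel blade on the pad at view pixel (317,310). The holder farthest left is at (505,302), about (0.49, -0.23) m, and the other holder is at (550,452). The blade's notch faces up-left and the holder's fence is on its far side (+x). I'll move over the blade for a wrist look.

Call:
{"api": "apply_moves", "payload": {
  "targets": [
    {"linear":[-0.0272,-0.0244,0],"roll":0,"hand":1},
    {"linear":[-0.0272,-0.0244,0],"roll":0,"hand":1},
    {"linear":[-0.0272,-0.0244,0],"roll":0,"hand":1},
    {"linear":[-0.0272,-0.0244,0],"roll":0,"hand":1},
    {"linear":[-0.0272,-0.0244,0],"roll":0,"hand":1},
    {"linear":[-0.0272,-0.0244,0],"roll":0,"hand":1},
    {"linear":[-0.0272,-0.0244,0],"roll":0,"hand":1},
    {"linear":[-0.0272,-0.0244,0],"roll":0,"hand":1},
    {"linear":[-0.0272,-0.0244,0],"roll":0,"hand":1},
    {"linear":[-0.0272,-0.0244,0],"roll":0,"hand":1},
    {"linear":[-0.0272,-0.0244,0],"roll":0,"hand":1},
    {"linear":[-0.0272,-0.0244,0],"roll":0,"hand":1},
    {"linear":[-0.0272,-0.0244,0],"roll":0,"hand":1},
    {"linear":[-0.0272,-0.0244,0],"roll":0,"hand":1},
    {"linear":[-0.0272,-0.0244,0],"roll":0,"hand":1},
    {"linear":[-0.0272,-0.0244,0],"roll":0,"hand":1},
    {"linear":[0,0,0],"roll":7,"hand":1},
    {"linear":[0,0,0],"roll":7,"hand":1},
    {"linear":[0,0,0],"roll":7,"hand":1},
    {"linear":[0,0,0],"roll":7,"hand":1}
  ]
}}

```text
time: 2.57
eef_pos: [0.4838, 0.1509, 0.2227]
tool_rot: [[-0.745, 0.667, 0.0], [0.667, 0.745, 0.0], [0.0, 0.0, -1.0]]
ft_force: [0.4, 0.2, -0.5]
gripper_width: 0.087
finger_force: 0.0
```

Run:
```python
from h import *
o=monitor.get_obs();print(o['eef_pos'],np.round(o['tool_rot'],4).tolist(),np.round(o['joint_pos'],1))
c=cams.capture('wrist');print(np.round(c['mount'],3).tolist(),np.round(c['mtx'][0],1))
for l,z in [('blade',0.004),('blade_grip',.04),('blade_back',.004)]:
    for r in nets.pinpoint('wrist',l)[:5]: print(l,round(r['confidence'],2),np.round(r['point']).tolist(),np.round(onz(c,*r['point'],z,o),4).tolist())
for r in nets.outline_of('wrist','blade')[:3]:
    m=r['region'].astype(np.uint8); print(r['confidence'],r['box'],m.sum())
    ct=max(cv2.findContours(m,0,1)[0],key=cv2.contourArea)
    w=np.array([onz(c,p[0][1],p[0][0],.008,o)[:2] for p in ct],np.float32)*1000
    print(cv2.minAreaRect(w))
cv2.imwrite('pics/w1.png',cv2.resize(c['pixels'],(800,600),interpolation=cv2.INTER_CUBIC))
```

```text
[0.48381443 0.15092736 0.22268116] [[-0.7449, 0.6671, 0.0002], [0.6671, 0.7449, 0.0003], [0.0001, 0.0004, -1.0]] [-43.2   0.3  23.1 103.9  -0.2  75.8  28.1]
[[-0.001, -0.966, -0.257, 0.07], [1.0, -0.001, 0.0, -0.0], [-0.001, -0.257, 0.966, -0.163], [0.0, 0.0, 0.0, 1.0]] [291.9   0.  258.4]
blade 0.97 [169.0, 261.0] [0.4864, 0.1533, 0.004]
blade 0.69 [188.0, 109.0] [0.3687, -0.0159, 0.004]
blade 0.57 [73.0, 177.0] [0.33, 0.1561, 0.004]
blade_grip 0.94 [168.0, 259.0] [0.479, 0.1561, 0.04]
blade_grip 0.77 [69.0, 167.0] [0.3283, 0.1547, 0.04]
blade_grip 0.73 [190.0, 95.0] [0.3647, -0.0108, 0.04]
blade_back 0.96 [169.0, 278.0] [0.5011, 0.1699, 0.004]
blade_back 0.89 [55.0, 161.0] [0.3023, 0.1564, 0.004]
blade_back 0.8 [176.0, 118.0] [0.3667, 0.0047, 0.004]
0.69 [69.7, 150.6, 76.2, 73.3] 2551
((366.62384033203125, -17.28346061706543), (50.724674224853516, 100.57027435302734), 88.69287109375)
0.64 [135.0, 33.4, 87.2, 77.0] 3326
((327.72100830078125, 157.0111083984375), (99.98770141601562, 46.58253479003906), 84.47547149658203)
0.58 [238.3, 129.5, 45.2, 75.5] 2533
((482.3614196777344, 154.87579345703125), (45.363250732421875, 101.34848022460938), 40.667415618896484)
```

View pics/w1.png

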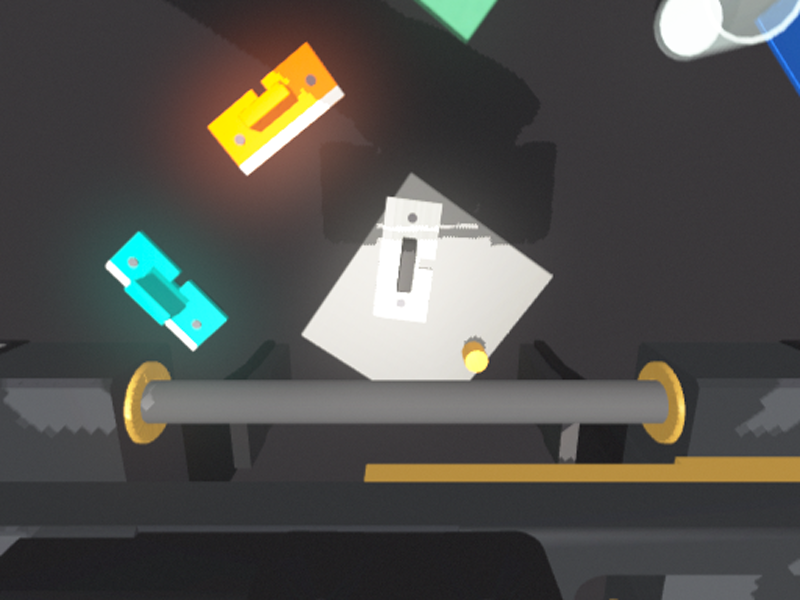

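The wrist view shows the steel blade at about (408,260), tilted about 7.5° to the tool with its notch to the right. The brass weight at (475,355) is clear of the fingers. I measure the centre at (0.481, 0.155) and the yaw at 40.7°, so I descend and grip.

Call:
{"api": "apply_moves", "payload": {
  "targets": [
    {"linear":[0.005,0.001,0],"roll":4,"hand":1},
    {"linear":[0,0,0.02],"roll":3.5,"hand":1},
    {"linear":[0,0,0.025],"roll":0,"hand":1},
    {"linear":[0,0,0.025],"roll":0,"hand":1},
    {"linear":[0,0,0.025],"roll":0,"hand":1},
    {"linear":[0,0,0.025],"roll":0,"hand":1},
    {"linear":[0,0,0.025],"roll":0,"hand":1},
    {"linear":[0,0,0.02],"roll":0,"hand":1},
    {"linear":[0,0,0.02],"roll":0,"hand":1},
    {"linear":[0,0,0.01],"roll":0,"hand":1},
    {"linear":[0,0,0.0075],"roll":0,"hand":1},
    {"linear":[0,0,0],"roll":0,"hand":1},
    {"linear":[0,0,0],"roll":0,"hand":1}
  ]
}}

```text
time: 3.9
eef_pos: [0.4811, 0.1555, 0.0206]
tool_rot: [[-0.657, 0.754, 0.001], [0.754, 0.657, 0.0], [-0.0, 0.001, -1.0]]
ft_force: [-0.5, 0.2, 0.5]
gripper_width: 0.0869
finger_force: 0.0
```

Call:
{"api": "apply_moves", "payload": {
  "targets": [
    {"linear":[0,0,0],"roll":0,"hand":0.4},
    {"linear":[0,0,0],"roll":0,"hand":0.4},
    {"linear":[0,0,0],"roll":0,"hand":0.4},
    {"linear":[0,0,0],"roll":0,"hand":0.4},
    {"linear":[0,0,0],"roll":0,"hand":0.3},
    {"linear":[0,0,0],"roll":0,"hand":0.2},
    {"linear":[0,0,0],"roll":0,"hand":0},
    {"linear":[0,0,0],"roll":0,"hand":0},
    {"linear":[0,0,0],"roll":0,"hand":0},
    {"linear":[0,0,0],"roll":0,"hand":0},
    {"linear":[0,0,0],"roll":0,"hand":0},
    {"linear":[0,0,0],"roll":0,"hand":0}
  ],
  "newtons": 30
}}

```text
time: 4.9
eef_pos: [0.4806, 0.1553, 0.0201]
tool_rot: [[-0.657, 0.754, 0.0], [0.754, 0.657, 0.0], [0.0, 0.0, -1.0]]
ft_force: [0.9, -0.5, 0.1]
gripper_width: 0.015
finger_force: 0.0
```

Call:
{"api": "apply_moves", "payload": {
  "targets": [
    {"linear":[0,0,0],"roll":0,"hand":0},
    {"linear":[0,0,0],"roll":0,"hand":0},
    {"linear":[0,0,0],"roll":0,"hand":0},
    {"linear":[0,0,0],"roll":0,"hand":0},
    {"linear":[0,0,-0.005],"roll":0,"hand":0},
    {"linear":[0,0,-0.015],"roll":0,"hand":0},
    {"linear":[0,0,-0.025],"roll":0,"hand":0},
    {"linear":[0,0,-0.025],"roll":0,"hand":0},
    {"linear":[0,0,-0.025],"roll":0,"hand":0},
    {"linear":[0,0,-0.025],"roll":0,"hand":0},
    {"linear":[0,0,-0.02],"roll":0,"hand":0},
    {"linear":[0,0,-0.01],"roll":0,"hand":0},
    {"linear":[0,0,0],"roll":0,"hand":0},
    {"linear":[0,0,0],"roll":0,"hand":0}
  ]
}}

```text
time: 6.07
eef_pos: [0.4802, 0.1552, 0.1696]
tool_rot: [[-0.657, 0.754, -0.0], [0.754, 0.657, 0.0], [0.0, -0.0, -1.0]]
ft_force: [-0.2, -0.5, -2.4]
gripper_width: 0.0117
finger_force: 30.0
```

Run:
```python
from h import *
o=monitor.get_obs();print(o['eef_pos'],o['gripper_width'],o['finger_force'],o['ft_force'],np.round(o['wrist_torque'],3))
c=cams.capture('wrist');z=o['eef_pos'][2]-.010
for l in ['blade_back','blade_grip']:
    for r in nets.pinpoint('wrist',l)[:3]: print(l,round(r['confidence'],2),np.round(r['point']).tolist(),np.round(onz(c,*r['point'],z+(.03 if 'grip' in l else -.006),o),4).tolist())
T=np.array(o['tool_rot'])
for r in nets.outline_of('wrist','blade')[:3]:
    m=r['region'].astype(np.uint8); print(r['confidence'],r['box'],m.sum())
    ct=max(cv2.findContours(m,0,1)[0],key=cv2.contourArea)
    w=np.array([(T.T@(onz(c,p[0][1],p[0][0],z,o)-o['eef_pos']))[:2] for p in ct],np.float32)*1000
    print(cv2.minAreaRect(w))
cv2.imwrite('pics/w2.png',cv2.resize(c['pixels'],(800,600),interpolation=cv2.INTER_CUBIC))
```

```text
[0.48024209 0.15520395 0.16960049] 0.011708712911979125 29.999623596668243 [-0.16324226 -0.4555322  -2.41123627] [-0.083 -0.     0.044]
blade_back 0.77 [224.0, 292.0] [0.4969, 0.1697, 0.1536]
blade_back 0.63 [207.0, 102.0] [0.3962, 0.0979, 0.1536]
blade_grip 0.78 [79.0, 137.0] [0.382, 0.1829, 0.1896]
blade_grip 0.58 [230.0, 74.0] [0.3998, 0.1, 0.1896]
blade_grip 0.56 [252.0, 257.0] [0.4806, 0.1537, 0.1896]
0.8 [48.1, 182.4, 80.9, 62.4] 2645
((5.220122337341309, -109.41960144042969), (30.266042709350586, 44.50983428955078), 42.030906677246094)
0.7 [106.6, 31.6, 95.1, 97.4] 4524
((86.63339233398438, -60.5800666809082), (53.935333251953125, 25.475446701049805), 46.026954650878906)
0.65 [222.7, 154.3, 74.8, 142.5] 6278
((20.157123565673828, -0.04351615905761719), (59.509857177734375, 44.8895378112793), 0.05875471979379654)
```

View pics/w2.png

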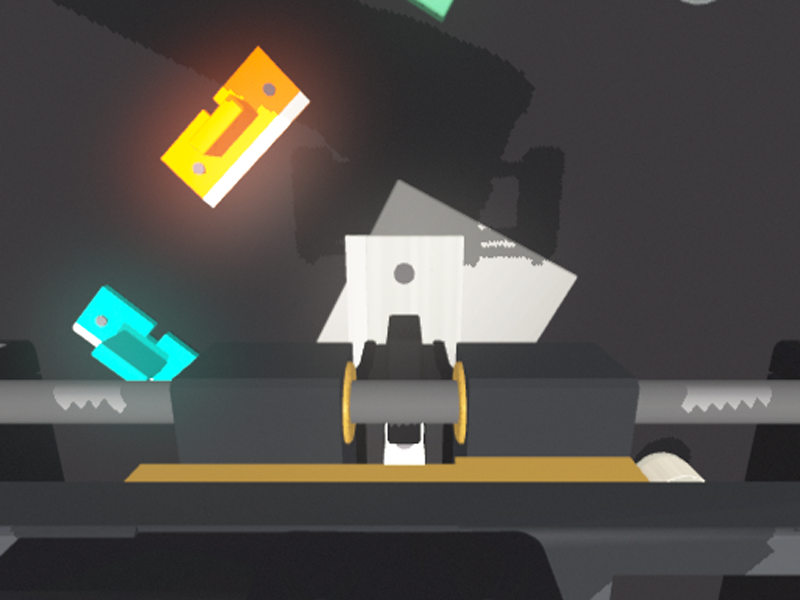

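The blade sits square in the grip: its far end measures 49.9 mm from the TCP along tool x, with no twist. Its back edge points along tool +y. I carry it beside the holder and look.

Call:
{"api": "apply_moves", "payload": {
  "targets": [
    {"linear":[-0.0128,-0.0115,0],"roll":0,"hand":0},
    {"linear":[-0.0256,-0.023,0],"roll":0,"hand":0},
    {"linear":[-0.0256,-0.023,0],"roll":0,"hand":0},
    {"linear":[-0.0256,-0.023,0],"roll":0,"hand":0},
    {"linear":[-0.0256,-0.023,0],"roll":0,"hand":0},
    {"linear":[-0.0256,-0.023,0],"roll":0,"hand":0},
    {"linear":[-0.0256,-0.023,0],"roll":0,"hand":0},
    {"linear":[-0.0256,-0.023,0],"roll":0,"hand":0},
    {"linear":[-0.0256,-0.023,0],"roll":0,"hand":0},
    {"linear":[-0.0256,-0.023,0],"roll":0,"hand":0},
    {"linear":[-0.0256,-0.023,0],"roll":0,"hand":0},
    {"linear":[-0.0256,-0.023,0],"roll":0,"hand":0},
    {"linear":[-0.0256,-0.023,0],"roll":0,"hand":0},
    {"linear":[-0.0256,-0.023,0],"roll":0,"hand":0},
    {"linear":[-0.0128,-0.0115,0],"roll":0,"hand":0}
  ]
}}

```text
time: 7.52
eef_pos: [0.4712, -0.3312, 0.1693]
tool_rot: [[-0.654, 0.757, -0.002], [0.757, 0.654, -0.003], [-0.001, -0.004, -1.0]]
ft_force: [-1.4, -0.6, -2.0]
gripper_width: 0.0116
finger_force: 30.0
```

Call:
{"api": "apply_moves", "payload": {
  "targets": [
    {"linear":[0,0,0],"roll":5.1,"hand":0},
    {"linear":[0,0,0],"roll":5.1,"hand":0},
    {"linear":[0,0,0],"roll":5.1,"hand":0},
    {"linear":[0,0,0],"roll":5.1,"hand":0},
    {"linear":[0,0,0],"roll":5.1,"hand":0},
    {"linear":[0,0,0],"roll":5.1,"hand":0},
    {"linear":[0,0,0],"roll":5.1,"hand":0},
    {"linear":[0,0,0],"roll":5.1,"hand":0},
    {"linear":[0,0,0],"roll":5.1,"hand":0},
    {"linear":[0,0,0],"roll":5.1,"hand":0},
    {"linear":[0,0,0],"roll":0,"hand":0},
    {"linear":[0,0,0],"roll":0,"hand":0}
  ]
}}

```text
time: 8.52
eef_pos: [0.4728, -0.3261, 0.1693]
tool_rot: [[0.17, 0.985, -0.001], [0.985, -0.17, 0.0], [-0.0, -0.001, -1.0]]
ft_force: [-0.2, 0.3, -2.3]
gripper_width: 0.0116
finger_force: 30.0
```

Run:
```python
from h import *
o=monitor.get_obs();print(o['eef_pos'],np.round(o['tool_rot'],4).tolist(),o['gripper_width'],o['ft_force'],np.round(o['joint_pos'],1))
c=cams.capture('wrist')
for l,z in [('holder',0),('fence_mid',.03),('pin_slot',.03)]:
    for r in nets.pinpoint('wrist',l)[:3]: print(l,round(r['confidence'],2),np.round(r['point'],1).tolist(),np.round(onz(c,*r['point'],z,o),4).tolist())
cv2.imwrite('pics/w3raw.png',c['pixels'])
np.savez('w3.npz',**{k:np.array(c[k]) for k in ('pixels','mtx','mount')},eef_pos=o['eef_pos'],tool_rot=o['tool_rot'])
cv2.imwrite('pics/w3.png',cv2.resize(c['pixels'],(800,600),interpolation=cv2.INTER_CUBIC))
```

```text
[ 0.47279556 -0.32614353  0.16925853] [[0.1703, 0.9854, -0.0015], [0.9854, -0.1703, 0.0001], [-0.0001, -0.0015, -1.0]] 0.011606676074948127 [-0.18375781  0.26327888 -2.30630334] [-17.   16.9  58.1  99.9 -15.   71.7  34.9]
holder 0.77 [198.6, 29.9] [0.2017, -0.3061, 0.0]
holder 0.72 [81.2, 263.5] [0.496, -0.2246, 0.0]
fence_mid 0.92 [210.4, 36.4] [0.2293, -0.3157, 0.03]
fence_mid 0.89 [78.7, 293.8] [0.5244, -0.2304, 0.03]
pin_slot 0.87 [210.0, 29.0] [0.2216, -0.3138, 0.03]
pin_slot 0.77 [74.0, 289.4] [0.5208, -0.2254, 0.03]
```

View pics/w3.png

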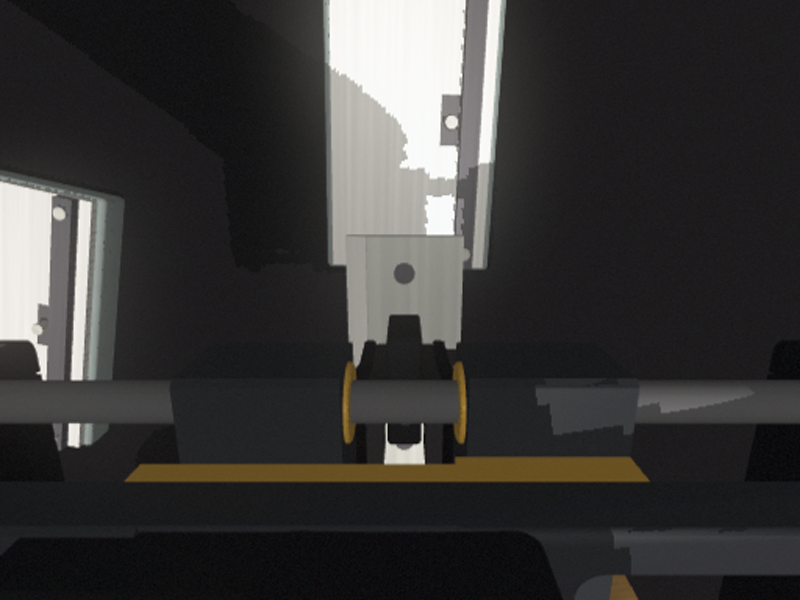

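The wrist view shows the right holder. The pin top is at view pixel (452,122), the slot runs over rows 95–145, and the fence is at columns 458–490. I'll measure the edges closely.

Run:
```python
from h import *
d=dict(np.load('w3.npz'));im=d['pixels'];T=d['tool_rot']
crop=im[40:120,265:335];cv2.imwrite('pics/crop1.png',cv2.resize(crop,None,fx=7,fy=7,interpolation=cv2.INTER_NEAREST))
def tl(r,cc,z): return (T.T@(onz(d,r,cc,z,d)-d['eef_pos']))*1000
g=im.astype(int).sum(2)//3
for r in range(5,168,15): print(r,g[r,204:216].tolist(),g[r,280:330].tolist())
for v,cc in [((0,327)),((260,330))]: print(tl(v*.64,cc*.64,.03))
print('pin',tl(122*.64,452*.64,.039),'slot',tl(95*.64,443*.64,.03),tl(145*.64,443*.64,.03))
print('fence',[tl(r*.64,c_*.64,.037) for r,c_ in [(0,467),(230,457)]])
print('end',tl(267*.64,400*.64,.03))
```

```text
5 [62, 63, 73, 133, 149, 167, 199, 245, 245, 244, 244, 244] [245, 245, 245, 244, 244, 244, 244, 245, 244, 243, 242, 245, 246, 244, 243, 241, 243, 240, 92, 107, 122, 122, 120, 118, 118, 117, 119, 118, 117, 118, 117, 123, 172, 246, 245, 243, 242, 242, 243, 241, 188, 160, 143, 104, 45, 43, 44, 43, 42, 43]
20 [63, 64, 69, 106, 147, 163, 181, 246, 246, 246, 245, 245] [246, 246, 245, 245, 245, 245, 245, 246, 245, 244, 245, 247, 247, 245, 242, 240, 173, 121, 107, 123, 124, 121, 120, 120, 119, 122, 121, 120, 120, 119, 125, 175, 247, 246, 244, 242, 243, 243, 241, 190, 161, 142, 94, 49, 47, 46, 46, 44, 47, 44]
35 [63, 62, 66, 82, 139, 155, 171, 228, 247, 247, 246, 246] [247, 247, 246, 246, 246, 246, 247, 246, 245, 246, 247, 247, 246, 244, 244, 243, 149, 99, 126, 126, 126, 124, 123, 123, 123, 122, 122, 122, 121, 127, 175, 248, 247, 245, 244, 244, 244, 243, 190, 159, 143, 92, 52, 50, 48, 49, 48, 49, 48, 44]
50 [55, 59, 58, 67, 105, 109, 118, 149, 181, 181, 179, 181] [248, 247, 247, 246, 247, 248, 247, 247, 247, 248, 248, 248, 246, 243, 178, 176, 92, 130, 128, 129, 126, 126, 125, 126, 127, 125, 1
[... 1808 characters left out ...]
46, 46, 46, 45, 43, 45, 44, 42, 43, 41, 40, 40]
155 [34, 34, 35, 35, 37, 51, 96, 101, 112, 164, 165, 165] [143, 142, 142, 141, 143, 144, 144, 144, 143, 142, 141, 141, 140, 141, 144, 146, 142, 80, 80, 79, 78, 77, 88, 145, 166, 162, 157, 161, 161, 148, 106, 101, 93, 40, 40, 43, 42, 41, 42, 42, 41, 39, 39, 40, 38, 40, 38, 38, 38, 38]
[170.60710084 -44.41633361 139.3061021 ]
[ 17.13245893 -49.16135051 139.33031656]
pin [102.73249702  29.39246017 130.20325428] slot [119.26837816  24.38650134 139.20890841] [ 90.19020123  24.99872261 139.21123562]
fence [array([168.20707799,  36.44810019, 132.18540009]), array([ 37.77906617,  34.51453877, 132.20283869])]
end [ 12.32122139  -2.28510411 139.26073289]
```

View pics/crop1.png

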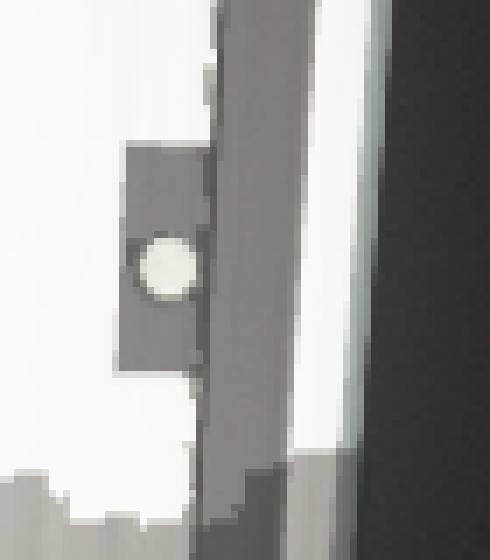

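Run:
```python
from h import *
d=dict(np.load('w3.npz'));im=d['pixels'];T=d['tool_rot'];g=cv2.cvtColor(im,cv2.COLOR_BGR2GRAY).astype(float)
def tl(r,cc,z): return ((T.T@(onz(d,r,cc,z,d)-d['eef_pos']))*1000)[:2]
def fit(name,rows,lo,hi,f,z,rise=True):
    P=[]
    for r in rows:
        s=g[r]; a,b=lo(r),hi(r); seg=s[a:b]; 
        mid=f*seg[-4:].mean()+(1-f)*seg[:4].mean() if rise is True else rise
        k=np.where((seg[:-1]<mid)&(seg[1:]>=mid))[0]
        if len(k)==0: continue
        k=k[-1]; P.append(tl(r,a+k+(mid-seg[k])/(seg[k+1]-seg[k]),z))
    P=np.array(P);p=np.polyfit(P[:,0],P[:,1],1);res=P[:,1]-np.polyval(p,P[:,0])
    k=abs(res)<.8; p=np.polyfit(P[k,0],P[k,1],1)
    print(name,'deg',np.degrees(np.arctan(p[0])).round(2),'y at x=103',np.polyval(p,103).round(2),'std',res[k].std().round(2),k.sum())
rows=list(range(3,102))
back=lambda r:int(311.7-(r-5)*.06)
fit('fence back top',rows,lambda r:back(r)-7,lambda r:back(r)+7,.5,.037)
fit('bed left',list(range(42,160)),lambda r:204,lambda r:220,.75,.03)
fit('bed left',list(range(3,30)),lambda r:204,lambda r:220,.75,.03)
# fence face top edge: dark -> mid gray
fr=lambda r:int(298.5-(r-5)*.05)
fit('face top',rows,lambda r:fr(r)-1,lambda r:fr(r)+5,.5,.037,113)
print('pin',tl(77.8,288.5,.039),'slot mid',(tl(60.2,284,.03)+tl(92.8,283,.03))/2,'slot len',tl(60.2,284,.03)-tl(92.8,283,.03))
```

```text
fence back top deg 1.46 y at x=103 46.69 std 0.09 99
bed left deg 1.64 y at x=103 -45.32 std 0.17 115
bed left deg 1.7 y at x=103 -45.66 std 0.1 27
face top deg 1.67 y at x=103 34.99 std 0.16 91
pin [102.98042871  28.65140391] slot mid [104.99473734  24.66113955] slot len [29.6081362   0.34694233]
```

Measured consistently: the fence is turned 1.55° from the tool, and after that roll the fence face is at tool y = 31.9 mm and the pin at x = 103.7 mm. I move above and lower to a 2 mm hover, with the back edge short of the pin.

Call:
{"api": "apply_moves", "payload": {
  "targets": [
    {"linear":[0,0,0],"roll":1.55,"hand":0},
    {"linear":[0.0137,-0.005,0],"roll":0,"hand":0},
    {"linear":[0.025,0,0],"roll":0,"hand":0},
    {"linear":[0.025,0,0],"roll":0,"hand":0},
    {"linear":[0.025,0,0],"roll":0,"hand":0},
    {"linear":[0.015,0,0],"roll":0,"hand":0},
    {"linear":[0,0,0.02],"roll":0,"hand":0},
    {"linear":[0,0,0.02],"roll":0,"hand":0},
    {"linear":[0,0,0.02],"roll":0,"hand":0},
    {"linear":[0,0,0.02],"roll":0,"hand":0},
    {"linear":[0,0,0.015],"roll":0,"hand":0},
    {"linear":[0,0,0.01],"roll":0,"hand":0},
    {"linear":[0,0,0.0063],"roll":0,"hand":0},
    {"linear":[0,0,0.005],"roll":0,"hand":0},
    {"linear":[0,0,0.005],"roll":0,"hand":0},
    {"linear":[0,0,0],"roll":0,"hand":0},
    {"linear":[0,0,0],"roll":0,"hand":0}
  ]
}}

```text
time: 10.13
eef_pos: [0.4892, -0.2239, 0.0491]
tool_rot: [[0.199, 0.98, 0.001], [0.98, -0.199, -0.0], [0.0, 0.001, -1.0]]
ft_force: [0.1, 0.3, -2.2]
gripper_width: 0.0118
finger_force: 30.0
```

Run:
```python
from h import *
o=monitor.get_obs();print(np.round(o['eef_pos'],4),np.round(o['tool_rot'],4).tolist(),o['ft_force'],np.round(o['wrist_torque'],3))
a=np.array([.4728,-.3261,.1693]);T=np.array(o['tool_rot']);print('moved',T.T@(o['eef_pos']-a))
c=cams.capture('wrist');np.savez('w4.npz',**{k:np.array(c[k]) for k in ('pixels','mtx','mount')},eef_pos=o['eef_pos'],tool_rot=T)
cv2.imwrite('pics/w4.png',cv2.resize(c['pixels'][60:290,150:400],None,fx=2.6,fy=2.6,interpolation=cv2.INTER_CUBIC))
```

```text
[ 0.4892 -0.2239  0.0491] [[0.1993, 0.9799, 0.0006], [0.9799, -0.1993, -0.0], [0.0001, 0.0006, -1.0]] [ 0.1456003   0.25493011 -2.1595267 ] [-0.056  0.06   0.03 ]
moved [ 0.1033789  -0.0043388   0.12020439]
```

View pics/w4.png

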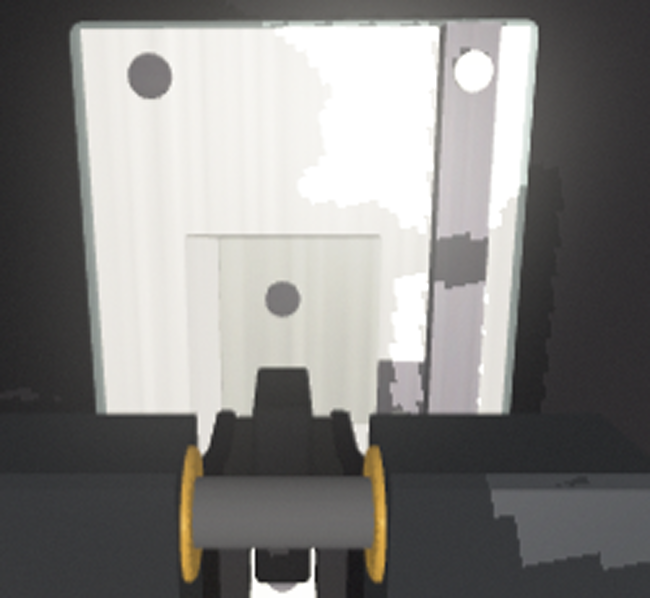

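The crop shows the blade hovering parallel to the fence, with its back edge at column ~380 and the fence face at ~428. The slot's near end is at (400,360). I check the angle and the offset.

Run:
```python
from h import *
d=dict(np.load('w4.npz'));im=d['pixels'];T=d['tool_rot'];g=cv2.cvtColor(im,cv2.COLOR_BGR2GRAY).astype(float)
def tl(r,cc,z): return ((T.T@(onz(d,r,cc,z,d)-d['eef_pos']))*1000)[:2]
for r in (75,120,160,190,205): print(r,g[r,180:240].astype(int).tolist() if r>150 else '',g[r,285:345].astype(int).tolist())
print(g[140:215,300].astype(int).tolist(),g[140:160,260].astype(int).tolist())
def line(n,rows,a,z,w=6):
    P=[]
    for r in rows:
        c0=a(r);s=np.abs(np.gradient(g[r,c0-w:c0+w+1]));P.append(tl(r,c0-w+(s*np.arange(2*w+1)).sum()/s.sum(),z))
    P=np.array(P);p=np.polyfit(P[:,0],P[:,1],1)
    for _ in range(3):
        k=abs(P[:,1]-np.polyval(p,P[:,0]))<.6;p=np.polyfit(P[k,0],P[k,1],1)
    print(n,np.degrees(np.arctan(p[0])).round(2),np.polyval(p,0).round(2),k.sum(),len(k))
i=lambda x:int(x/2.6+150)
line('blade back',range(152,196),lambda r:i(380),.0391,4)
line('bed left',range(75,210),lambda r:int(i(80)+(r-70)*.06),.03,5)
print('slot end',tl(198.5,300,.03),'blade end',tl(60+235/2.6-.5,260,.0391),tl(60+25/2.6,250,.03))
```

```text
75  [255, 255, 255, 255, 255, 255, 255, 255, 255, 255, 255, 255, 255, 255, 255, 255, 255, 255, 255, 255, 255, 255, 255, 255, 255, 255, 255, 255, 255, 255, 255, 252, 253, 252, 114, 118, 151, 188, 184, 185, 186, 183, 183, 183, 181, 180, 180, 181, 183, 181, 179, 180, 178, 179, 178, 177, 179, 218, 255, 255]
120  [255, 255, 255, 255, 255, 255, 255, 255, 255, 255, 255, 255, 255, 255, 255, 255, 255, 255, 255, 255, 255, 255, 255, 255, 255, 255, 255, 255, 255, 255, 255, 239, 134, 138, 184, 203, 203, 202, 203, 200, 199, 197, 197, 195, 195, 197, 197, 195, 193, 194, 192, 192, 193, 194, 224, 255, 255, 255, 255, 255]
160 [57, 61, 74, 142, 145, 152, 167, 231, 232, 233, 233, 231, 232, 230, 231, 231, 233, 234, 233, 233, 232, 231, 234, 236, 237, 237, 236, 236, 234, 233, 232, 232, 231, 231, 234, 235, 236, 237, 238, 238, 237, 226, 223, 224, 225, 226, 227, 227, 226, 227, 227, 226, 227, 226, 205, 215, 217, 218, 218, 219] [221, 221, 222, 221, 219, 220, 218, 218, 220, 222, 224, 228, 235, 236, 237, 237, 236, 235, 234, 234, 237, 237, 236, 236, 235, 232, 232, 234, 235, 233, 137, 112, 121, 131, 129, 130, 130, 1
[... 1244 characters left out ...]
1, 176, 180, 206, 230, 229, 226, 225, 225, 225, 226, 226, 223, 153]
[255, 254, 241, 240, 240, 239, 239, 239, 239, 239, 239, 238, 238, 238, 238, 237, 238, 237, 237, 237, 237, 237, 237, 236, 235, 236, 235, 235, 235, 234, 233, 234, 233, 233, 233, 234, 234, 234, 233, 233, 242, 244, 244, 244, 236, 232, 232, 232, 232, 231, 231, 231, 255, 255, 255, 255, 254, 242, 189, 128, 121, 114, 110, 110, 109, 109, 109, 163, 178, 179, 178, 137, 115, 114, 115] [238, 238, 238, 237, 238, 237, 237, 237, 237, 236, 194, 194, 213, 215, 217, 216, 215, 215, 216, 216]
blade back -0.31 22.21 36 44
bed left -0.21 -46.25 135 135
slot end [16.82438684 27.00069392] blade end [49.37686624  0.94467084] [94.78365797 -4.81554149]
```

Run:
```python
from h import *
d=dict(np.load('w4.npz'));g=cv2.cvtColor(d['pixels'],cv2.COLOR_BGR2GRAY);T=d['tool_rot']
for r in range(196,224): print(r,' '.join('%3d'%v for v in g[r,288:318]))
```

```text
196 207 206 203 204 207 212 216 223 227 229 232 235 254 255 255 255 255 255 255 255 255 255 255 255 255 194  88 116 182 182
197 207 205 203 203 207 213 215 223 227 228 231 230 242 255 255 255 255 255 255 255 255 255 255 255 255 166  86 117 182 182
198 205 205 203 201 207 212 212 200 172 173 175 174 189 250 250 250 251 251 251 250 250 252 252 252 251 137  85 115 182 183
199 207 205 204 202 208 212 211 168 121 121 121 120 128 193 192 193 194 194 194 194 193 200 195 162 159 108  85 115 180 181
200 205 204 202 202 206 211 209 157 113 112 113 110 121 184 184 184 184 184 184 185 183 182 176 113 111  96  84 115 181 180
201 205 204 202 202 207 211 207 142 112 114 114 111 114 143 182 184 183 182 185 184 182 181 175 112 110  96  87 128 180 180
202 205 204 204 204 206 211 205 134 112 111 113 111 110 120 184 182 182 183 184 182 181 180 175 112 110  94  88 134 179 180
203 207 204 202 203 206 210 205 134 111 111 112 110 110 119 182 182 181 182 183 181 182 180 174 110 108  92  86 134 179 179
204 206 202 203 203 206 211 206 133 113 110 112 110 109 118 181 182 182 181 183 181 181 179 179 164 108  88 
[... 1671 characters left out ...]
  96  96 103 120 121 123 123 136 133 126 150 150 150  95  86  72 101 153 153 153
219 201 200 199 195 132 105  91  68  70  70  68  69  74  82  83  81  81  80  76  70  90  90  89  67  64  59  69  90  90  91
220 201 200 198 195  86  58  57  57  56  57  56  56  58  56  55  56  56  56  52  54  55  54  54  52  54  53  53  54  52  52
221 200 200 198 193  65  57  56  58  55  56  57  56  55  55  55  54  55  52  55  55  52  54  53  53  52  52  53  54  52  53
222 201 199 198 192  55  55  57  56  56  55  56  55  56  55  55  54  54  53  54  53  54  53  53  54  52  51  52  51  52  49
223 223 224 222 215  54  52  55  54  54  55  55  55  54  55  56  55  53  55  53  53  53  55  51  51  50  53  51  51  51  51
```

The geometry agrees: the pin should be within about 1 mm of the notch middle. I feel forward gently at about 1 mm hover.

Call:
{"api": "apply_moves", "payload": {
  "targets": [
    {"linear":[0,0,0.001],"roll":0,"hand":0},
    {"linear":[0,0.001,0],"roll":0,"hand":0},
    {"linear":[0,0.001,0],"roll":0,"hand":0},
    {"linear":[0,0.001,0],"roll":0,"hand":0},
    {"linear":[0,0.0005,0],"roll":0,"hand":0},
    {"linear":[0,0,0],"roll":0,"hand":0},
    {"linear":[0,0,0],"roll":0,"hand":0}
  ]
}}

```text
time: 10.77
eef_pos: [0.4924, -0.2245, 0.0477]
tool_rot: [[0.199, 0.98, -0.0], [0.98, -0.199, 0.0], [0.0, -0.0, -1.0]]
ft_force: [-0.3, 0.9, -1.6]
gripper_width: 0.0114
finger_force: 30.0
```

Call:
{"api": "apply_moves", "payload": {
  "targets": [
    {"linear":[0,0.0005,0.0005],"roll":0,"hand":0},
    {"linear":[0,0.0005,0],"roll":0,"hand":0},
    {"linear":[0,0.0005,0],"roll":0,"hand":0},
    {"linear":[0,0.0005,0],"roll":0,"hand":0},
    {"linear":[0,0,0],"roll":0,"hand":0},
    {"linear":[0,0,0],"roll":0,"hand":0}
  ]
}}

```text
time: 11.27
eef_pos: [0.4943, -0.2248, 0.0472]
tool_rot: [[0.199, 0.98, -0.0], [0.98, -0.199, 0.0], [0.0, -0.0, -1.0]]
ft_force: [-0.1, 0.5, -2.0]
gripper_width: 0.0118
finger_force: 30.0
```

Call:
{"api": "apply_moves", "payload": {
  "targets": [
    {"linear":[0,0.0005,0],"roll":0,"hand":0},
    {"linear":[0,0.0005,0],"roll":0,"hand":0},
    {"linear":[0,0.0005,0],"roll":0,"hand":0},
    {"linear":[0,0.0005,0],"roll":0,"hand":0},
    {"linear":[0,0,0],"roll":0,"hand":0},
    {"linear":[0,0,0],"roll":0,"hand":0}
  ]
}}

```text
time: 11.77
eef_pos: [0.4962, -0.2249, 0.0471]
tool_rot: [[0.199, 0.98, -0.0], [0.98, -0.199, 0.001], [0.001, -0.0, -1.0]]
ft_force: [-1.0, 1.9, -2.4]
gripper_width: 0.0115
finger_force: 30.0
```

Call:
{"api": "apply_moves", "payload": {
  "targets": [
    {"linear":[0.0004,0.0005,0],"roll":0,"hand":0},
    {"linear":[0,0.0005,0],"roll":0,"hand":0},
    {"linear":[0,0,0],"roll":0,"hand":0},
    {"linear":[0,0,0],"roll":0,"hand":0}
  ]
}}

```text
time: 12.1
eef_pos: [0.4976, -0.2251, 0.0473]
tool_rot: [[0.199, 0.98, 0.0], [0.98, -0.199, -0.0], [0.0, 0.0, -1.0]]
ft_force: [0.1, 1.4, -2.1]
gripper_width: 0.0119
finger_force: 30.0
```

Run:
```python
from h import *
o=monitor.get_obs();T=np.array(o['tool_rot']);print(o['eef_pos'],T.T@o['ft_force'],T.T@o['wrist_torque'])
```

```text
[ 0.49757834 -0.22510103  0.04731536] [ 1.3630132  -0.1943774   2.14305211] [ 0.16332972  0.17713333 -0.0246126 ]
```

Call:
{"api": "apply_moves", "payload": {
  "targets": [
    {"linear":[0.0004,0.0005,0],"roll":0,"hand":0},
    {"linear":[0,0.0005,0],"roll":0,"hand":0},
    {"linear":[0,0.0005,0],"roll":0,"hand":0},
    {"linear":[0,0.0005,0],"roll":0,"hand":0},
    {"linear":[0,0,0],"roll":0,"hand":0},
    {"linear":[0,0,0],"roll":0,"hand":0}
  ]
}}

```text
time: 12.6
eef_pos: [0.4995, -0.2254, 0.0474]
tool_rot: [[0.2, 0.98, 0.0], [0.98, -0.2, -0.0], [-0.0, 0.001, -1.0]]
ft_force: [0.3, -0.4, -2.0]
gripper_width: 0.0119
finger_force: 30.0
```

Call:
{"api": "apply_moves", "payload": {
  "targets": [
    {"linear":[0,0.0005,0.0003],"roll":0,"hand":0},
    {"linear":[0,0.0005,0],"roll":0,"hand":0},
    {"linear":[0,0.0003,0],"roll":0,"hand":0},
    {"linear":[0,0,0],"roll":0,"hand":0},
    {"linear":[0,0,0],"roll":0,"hand":0}
  ]
}}

```text
time: 13.02
eef_pos: [0.5007, -0.2255, 0.047]
tool_rot: [[0.199, 0.98, 0.0], [0.98, -0.199, -0.0], [-0.0, 0.0, -1.0]]
ft_force: [0.7, -0.4, -2.3]
gripper_width: 0.0116
finger_force: 30.0
```

Call:
{"api": "apply_moves", "payload": {
  "targets": [
    {"linear":[0,0.0004,0],"roll":0,"hand":0},
    {"linear":[0,0.0004,0],"roll":0,"hand":0},
    {"linear":[0,0.0004,0],"roll":0,"hand":0},
    {"linear":[0,0,0],"roll":0,"hand":0},
    {"linear":[0,0,0],"roll":0,"hand":0}
  ]
}}

```text
time: 13.43
eef_pos: [0.5018, -0.2256, 0.0469]
tool_rot: [[0.199, 0.98, 0.0], [0.98, -0.199, 0.0], [0.0, 0.0, -1.0]]
ft_force: [-0.1, 0.3, -1.8]
gripper_width: 0.0116
finger_force: 30.0
```

Call:
{"api": "apply_moves", "payload": {
  "targets": [
    {"linear":[0,0.0004,0],"roll":0,"hand":0},
    {"linear":[0,0.0004,0],"roll":0,"hand":0},
    {"linear":[0,0.0004,0],"roll":0,"hand":0},
    {"linear":[0,0,0],"roll":0,"hand":0},
    {"linear":[0,0,0],"roll":0,"hand":0}
  ]
}}

```text
time: 13.85
eef_pos: [0.5021, -0.2258, 0.0467]
tool_rot: [[0.199, 0.98, -0.002], [0.98, -0.199, 0.001], [0.0, -0.002, -1.0]]
ft_force: [-3.7, 0.4, -0.3]
gripper_width: 0.0114
finger_force: 30.0
```

Run:
```python
from h import *
o=monitor.get_obs();T=np.array(o['tool_rot']);print(o['eef_pos'],T.T@o['ft_force'],T.T@o['wrist_torque'])
c=cams.capture('wrist')
cv2.imwrite('pics/w5.png',cv2.resize(c['pixels'][60:290,150:400],None,fx=2.6,fy=2.6,interpolation=cv2.INTER_CUBIC))
```

```text
[ 0.5020832  -0.22578913  0.0466987 ] [-0.37921755 -3.74431405  0.279364  ] [ 0.93168972 -0.10352413 -0.08456332]
```

View pics/w5.png

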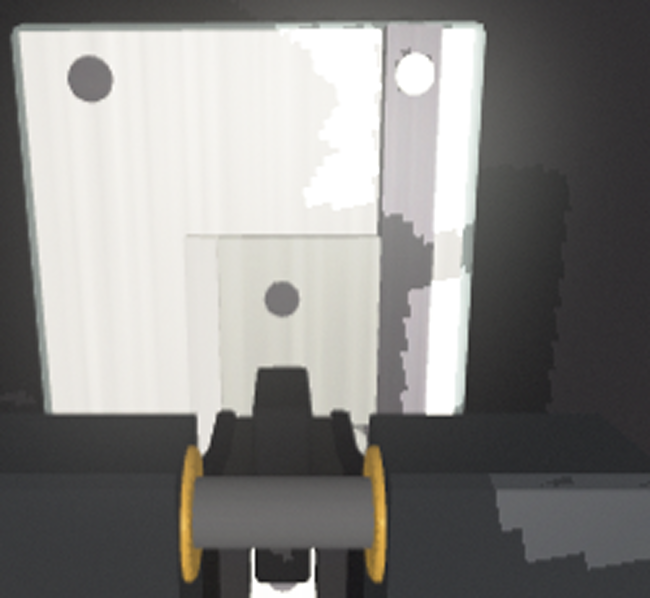

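The crop shows the back edge against the fence (column ~380) along the visible length. The light 3.7 N contact confirms it is home with the notch over the pin. I lower gently onto the bed.

Call:
{"api": "apply_moves", "payload": {
  "targets": [
    {"linear":[0,-0.0004,0.0002],"roll":0,"hand":0},
    {"linear":[0,0,0.0003],"roll":0,"hand":0},
    {"linear":[0,0,0.0003],"roll":0,"hand":0},
    {"linear":[0,0,0],"roll":0,"hand":0},
    {"linear":[0,0,0],"roll":0,"hand":0}
  ]
}}

```text
time: 14.32
eef_pos: [0.5021, -0.2257, 0.0462]
tool_rot: [[0.199, 0.98, -0.001], [0.98, -0.199, 0.001], [0.0, -0.001, -1.0]]
ft_force: [-5.0, 2.0, 2.1]
gripper_width: 0.0116
finger_force: 30.0
```

Call:
{"api": "apply_moves", "payload": {
  "targets": [
    {"linear":[0,0.0003,0],"roll":0,"hand":0},
    {"linear":[0,0.0003,0],"roll":0,"hand":0},
    {"linear":[0,0,0],"roll":0,"hand":0},
    {"linear":[0,0,0],"roll":0,"hand":0}
  ]
}}

```text
time: 14.65
eef_pos: [0.5021, -0.2257, 0.0462]
tool_rot: [[0.199, 0.98, -0.002], [0.98, -0.199, 0.001], [0.001, -0.002, -1.0]]
ft_force: [-6.9, 1.4, 3.7]
gripper_width: 0.0115
finger_force: 30.0
```

Run:
```python
from h import *
o=monitor.get_obs();T=np.array(o['tool_rot']);print(o['eef_pos'],np.round(T,4).tolist(),T.T@o['ft_force'],T.T@o['wrist_torque'])
for i in range(1):
    c=cams.capture('wrist');g=cv2.cvtColor(c['pixels'],cv2.COLOR_BGR2GRAY)
    for r in range(140,222,4): print(r,' '.join('%3d'%v for v in g[r,284:318]))
```

```text
[ 0.5021449  -0.22570311  0.04618592] [[0.1994, 0.9799, -0.0021], [0.9799, -0.1994, 0.0011], [0.0007, -0.0023, -1.0]] [ 0.0478028  -7.02748964 -3.6537158 ] [ 1.57664857 -0.1293053  -0.12196228]
140 238 239 241 240 240 238 236 236 236 238 237 176 130 204 203 203 206 204 201 200 201 200 198 200 201 202 201 200 200 200 199 202 208 248
144 237 239 241 240 239 238 235 235 237 238 236 173 118 139 138 138 137 137 136 136 144 199 198 200 200 201 200 201 199 198 199 201 216 254
148 236 239 239 239 238 236 235 235 235 237 236 149 121 136 135 137 137 134 132 134 133 132 132 132 141 201 200 200 199 197 200 201 221 255
152 218 219 218 219 218 218 217 214 214 218 220 219 167 134 132 133 133 134 131 132 131 130 132 132 131 130 130 129 138 196 199 200 206 232
156 219 221 220 220 219 218 218 217 217 220 222 221 171 131 131 129 131 129 129 129 128 127 130 129 129 129 128 127 127 127 126 128 147 238
160 218 218 220 219 218 218 216 215 216 219 222 218 142 129 129 129 128 127 127 127 126 126 126 127 128 127 126 126 125 124 127 129 168 238
164 217 217 218 218 217 215 215 214 215 219 220 217 146 126 126 12
[... 1333 characters left out ...]

204 207 209 210 207 207 204 204 205 210 213 207 103 110 112 112 111 108 108 110 109 108 119 181 181 182 180 177 178 181 191 244 255 255 255
208 205 209 208 207 205 204 202 203 207 211 206 103 110 110 109 107 108 108 108 109 108 109 116 181 179 180 177 178 182 190 243 255 255 255
212 206 207 207 206 206 202 201 204 209 209 173 107 108 107 109 108 106 108 107 117 177 179 179 178 178 177 174 179 181 196 253 255 255 255
216 206 206 207 206 202 202 201 204 208 208 172 107 108 108 108 107 106 106 105 105 117 177 177 178 177 174 173 177 181 205 255 255 255 255
220 110 207 207 205 203 203 200 195  85  57  57  57  55  59  57  56  57  58  56  56  58  55  55  56  54  54  55  54  56  53  54  54  53  53
```

Call:
{"api": "apply_moves", "payload": {
  "targets": [
    {"linear":[0,0,0],"roll":-0.15,"hand":0},
    {"linear":[0,0,0],"roll":0,"hand":0},
    {"linear":[0,0,0],"roll":0,"hand":0}
  ]
}}

```text
time: 14.95
eef_pos: [0.5022, -0.2257, 0.0462]
tool_rot: [[0.197, 0.98, -0.002], [0.98, -0.197, 0.001], [0.001, -0.002, -1.0]]
ft_force: [-7.1, 0.8, 4.2]
gripper_width: 0.0116
finger_force: 30.0
```

Run:
```python
from h import *
o=monitor.get_obs();T=np.array(o['tool_rot']);print(o['eef_pos'],np.round(T,4).tolist(),T.T@o['ft_force'],T.T@o['wrist_torque'])
```

```text
[ 0.50216238 -0.22570969  0.04617973] [[0.1971, 0.9804, -0.0019], [0.9804, -0.1971, 0.0012], [0.0008, -0.0021, -1.0]] [-0.64762196 -7.11940151 -4.23300673] [ 1.5623233  -0.05236291 -0.08970981]
```

Force is balanced along the edge (resultant about 13 mm from the middle) and the blade is on the bed. Releasing.

Call:
{"api": "apply_moves", "payload": {
  "targets": [
    {"linear":[0,0,0],"roll":0,"hand":0},
    {"linear":[0,0,0],"roll":0,"hand":0},
    {"linear":[0,0,0],"roll":0,"hand":0},
    {"linear":[0,0,0],"roll":0,"hand":0.2},
    {"linear":[0,0,0],"roll":0,"hand":0.25},
    {"linear":[0,0,0],"roll":0,"hand":0.3},
    {"linear":[0,0,0],"roll":0,"hand":0.4},
    {"linear":[0,0,0],"roll":0,"hand":0.5},
    {"linear":[0,0,0],"roll":0,"hand":0.5},
    {"linear":[0,0,0],"roll":0,"hand":0.5},
    {"linear":[0,0,0],"roll":0,"hand":0.5},
    {"linear":[0,0,0],"roll":0,"hand":0.5},
    {"linear":[0,0,0],"roll":0,"hand":0.5}
  ],
  "newtons": 5
}}

```text
time: 16.03
eef_pos: [0.5032, -0.2259, 0.0461]
tool_rot: [[0.197, 0.98, 0.0], [0.98, -0.197, 0.0], [0.0, 0.0, -1.0]]
ft_force: [-0.9, 0.8, 0.3]
gripper_width: 0.0431
finger_force: 0.0
```

Released with no residual force. I'll lift, then back off along −tool x so the camera sees the whole blade.

Call:
{"api": "apply_moves", "payload": {
  "targets": [
    {"linear":[0,0,-0.005],"roll":0,"hand":0.5},
    {"linear":[0,0,-0.015],"roll":0,"hand":0.5},
    {"linear":[0,0,-0.025],"roll":0,"hand":0.5},
    {"linear":[0,0,-0.03],"roll":0,"hand":0.5},
    {"linear":[0,0,-0.03],"roll":0,"hand":0.5},
    {"linear":[0,0,-0.02],"roll":0,"hand":0.5},
    {"linear":[-0.025,0,0],"roll":0,"hand":0.5},
    {"linear":[-0.025,0,0],"roll":0,"hand":0.5},
    {"linear":[-0.025,0,0],"roll":0,"hand":0.5},
    {"linear":[-0.02,0,0],"roll":0,"hand":0.5},
    {"linear":[0,0,0],"roll":0,"hand":0.5},
    {"linear":[0,0,0],"roll":0,"hand":0.5}
  ]
}}

```text
time: 17.03
eef_pos: [0.4836, -0.3205, 0.1715]
tool_rot: [[0.2, 0.98, 0.0], [0.98, -0.2, -0.0], [-0.0, 0.0, -1.0]]
ft_force: [-0.1, 0.3, -0.2]
gripper_width: 0.0439
finger_force: 0.0
```

Run:
```python
from h import *
o=monitor.get_obs();print(o['eef_pos'])
c=cams.capture('wrist')
cv2.imwrite('pics/w6.png',cv2.resize(c['pixels'][0:190,180:350],None,fx=3.1,fy=3.1,interpolation=cv2.INTER_CUBIC))
```

```text
[ 0.48363827 -0.32046609  0.17147219]
```

View pics/w6.png

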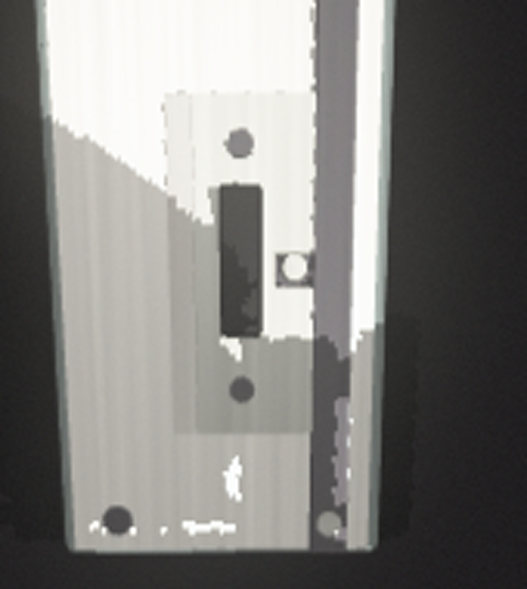

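The crop shows the pin at (294,267) inside the notch and the back edge meeting the fence along its whole length (rows 92–432). I'm handing in.

```bash
python3 -c "
from h import *
print(workorder.sign_off())"
```

```text
the job is handed in; nothing more can be done
None
```

The blade is lying on the bed of the correct holder, with its notch over the pin and its back edge flush against the fence in the last camera view; I let go, backed the arm clear and handed the job in at about 17 s.

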